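# Put the swapped brayers back with their printing plates

## Task

Three freshly used brayers have been left on each other's printing boards: put each one on the rest of the board whose gel plate suits it, the widest roller with the widest plate, the medium with the medium and the narrowest with the narrowest, lying in the notches just as they lie now, roller towards the plate. Park one on the empty spare rest to free a place; the rollers are wet, so never lay a brayer down on the table, a board or a plate. Leave the spray bottle, the paint bottle and the scissors as they are.

Things in the scene. Friction and masses are not known exactly. Their poses are not given: they have to be found in the camera images.
- brayer_wide: Loose brayer with the widest roller: foam, cream with tan paint, 32 dia x 105 mm, spins freely in an aluminium fork 120 wide; brown round handle 26 dia, 170 g. Origin: middle of roller; x from handle to roller, z up. Handle spans x -42 to -186, its axis 12 mm above origin; balances at x -84; grip across it at x -103. On a rest the origin is 58 mm, the handle axis 70 mm above the table.
- brayer_medium: Loose brayer with the medium roller: foam, cream with tan paint, 32 dia x 72 mm, spins freely in an aluminium fork 87 wide; brown round handle 26 dia, 160 g. Origin: middle of roller; x from handle to roller, z up. Handle spans x -42 to -186, its axis 12 mm above origin; balances at x -87; grip across it at x -103. On a rest the origin is 58 mm, the handle axis 70 mm above the table.
- brayer_narrow: Loose brayer with the narrowest roller: foam, cream with tan paint, 32 dia x 42 mm, spins freely in an aluminium fork 57 wide; brown round handle 26 dia, 150 g. Origin: middle of roller; x from handle to roller, z up. Handle spans x -42 to -186, its axis 12 mm above origin; balances at x -92; grip across it at x -103. On a rest the origin is 58 mm, the handle axis 70 mm above the table.
- board_wide: Fixed grey board 310 (x, -165 to 145) x 150 (y) x 12 mm with the widest gel plate, a pale amber slab 130 wide (y) x 110 x 8 mm at x 28 to 138, and at the robot's end a brayer rest placed as on spare_rest. Origin: on the table, under where the roller hangs; x from rest to plate, away from the robot. Its brayer belongs with its origin 58 mm straight above this origin, x along x.
- board_medium: Fixed grey board 310 (x, -165 to 145) x 120 (y) x 12 mm with the medium gel plate, a pale amber slab 90 wide (y) x 110 x 8 mm at x 28 to 138, and at the robot's end a brayer rest placed as on spare_rest. Origin: on the table, under where the roller hangs; x from rest to plate, away from the robot. Its brayer belongs with its origin 58 mm straight above this origin, x along x.
- board_narrow: Fixed grey board 310 (x, -165 to 145) x 100 (y) x 12 mm with the narrowest gel plate, a pale amber slab 55 wide (y) x 110 x 8 mm at x 28 to 138, and at the robot's end a brayer rest placed as on spare_rest. Origin: on the table, under where the roller hangs; x from rest to plate, away from the robot. Its brayer belongs with its origin 58 mm straight above this origin, x along x.
- spare_rest: Fixed empty wooden rest on a grey board 205 x 100 x 12 mm: two ends of crossed slats 10 mm thick at x -66 and -140 mm, forming upward V notches (tips 84 mm high, mouth 60 wide) that hold a handle along x, axis 70 mm above the table; 64 mm free between the ends for fingers. Origin: on the table, 40 mm inside the board's far end, 58 mm below a parked brayer's origin; x away from the robot.
- spray_bottle: Bystander: upright whitish spray bottle, 56 mm diameter, 166 mm tall; origin at the centre of its underside, z up.
- paint_bottle: Bystander: upright small dark paint bottle with a black cap, 37 mm diameter, 102 mm tall; origin at the centre of its underside, z up.
- scissors: Bystander: scissors with steel blades and purple handles lying flat, about 215 mm long, 11 mm high; origin at the pivot's underside, x towards the blade tips.
Mind the look-alikes: they are no part of the job. What is shaped like the brayer_narrow but blue or pink is not meant.

How it is judged:
By the outcome, as a careful person would: the job done as asked, in the order asked, and still so for the second after the job is handed in, with the robot touching nothing.
It also fails if it takes over 128 s, if anything falls off the work surface, if the arm or the gripper's body presses on something with over 40 N, if the wrist force passes 120 N, or if a joint passes its speed limit or range.

## Robot

A 6-joint arm with a two-finger parallel gripper is mounted at the origin on the work surface. World frame = base frame: x ahead of the robot, y to its left, z up, the work surface at z = 0. Lengths are in m, angles in rad, forces in N, time in s.
With the tool pointing down it reaches from about 0.25 to 0.725 m from the base axis. Payload 4 kg.
Tool frame: the origin (TCP) lies midway between the tips of the shut fingers; the grasp point (between the pads) lies 19 mm behind it; z points along the fingers, y is the line along which they close (so a half turn about z gives the same grasp; the last joint's range is limited). The gripper opens to 85 mm and grips with 20 to 120 N. Pads are 22 mm wide; open, the fingers measure 114 mm over their backs; the gripper's body (76 mm by 85 mm) begins 54 mm behind the grasp point. The pads swing forward as they close: fully open they stand 13 mm farther back than shut.
Start: joints at [1.193, 0.241, 0.005, 1.335, 0, 1.571], TCP at [0.184, 0.465, 0.231] pointing down, gripper open.
Joint ranges: [-2.72, 2.72], [-1.05, 1.87], [-1.09, 1.28], [-1.99, 2.15], [-1.42, 1.44], [-3.14, 3.14]. Speed limits (rad/s): [2.79, 2.79, 3.14, 3.14, 3.14, 3.14].

## Interface

Orientations are given as a unit quaternion [x, y, z, w].
In Python, from workcell import get_obs, camera, job_done, silhouettes gives the robot as it stands. The module is installed in compiled form; this text tells all that it offers.
- The arm moves only by the tool drive_tool, never from a script. Its argument "increments" is a list of rows, each a list of 3 entries, a list of its own where there are three numbers: the shift along the world's x, y, z in mm, then the turn, a rotation vector about the world's x, y, z in degrees, then the opening, from 0 (shut) to 1 (fully open). A call has 1 to 8 rows; each row shifts and turns the commanded pose from where the row before left it; what a row does not reach is not made up. A row lasts 1/12 s, in which the tool goes at most 41.7 mm and 7.16 degrees, less where a joint would pass 70% of its speed; a pose out of reach is approached as far as the arm can. A call is refused whole if a number of a shift passes 41.7 or a number of a turn 7.16, either way. A call with a gripper value outside its range is refused whole. The fingers move at their own pace and stop on an object; the grip force is fixed at half the most. Time passes only in rows, so rows that do not move let the fingers close. It gives the time, the measured TCP pose, the force, the opening and the grip force at its end, in the units of the state.
- get_obs(): the state, without advancing time (a new reading comes with each control period).
- camera(name): name is "side" or "top"; returns a dict with "image" (384x512x3 uint8, red, green, blue), "K" (3x3 intrinsics, pixels), "k1" (the pictures are not rectified: a ray, as slopes to the right and down, at radius r is drawn at 1 + k1 r^2 times it, then the intrinsics apply), "view" (4x4, takes a point from world to camera coordinates). Camera axes: x right, y down, z forward; pixel columns grow to the right and rows downward; lengths in m; the calibration is good to about 2 mm. A picture is of the moment at which its call begins. There is no depth.
- job_done(): hands the job in; it is judged then, once.
Trained networks look in a picture, given as the dict that the camera call returned (one of the last four; its "shot" number tells which), for a name from the list of things; names that differ only in an ending like _2 or _b are one class to them, and where a whole thing is asked for, a point or a joint stands for the part that bears it (a point fixed in the world has none). Each returns a list of dicts, best first, with "conf" (0 to 1); they miss things now and then, are a little off and sometimes report something else, mostly with a low value. They report only what shows in the picture. A call takes as long as a camera call. They do not tell look-alikes from the thing itself.
- silhouettes(query, picture): "region" (384x512 bool, what is visible of it) and "bbox" ([left, top, right, bottom] in pixels, round what is visible of it).
The state is a dict: "clock": time; "joint_pos": joint angles; "joint_vel": joint speeds; "tau": joint torques, N m; "eef_pos": TCP position; "tool_rot": TCP orientation; "ft_force": force on the tool from outside, world axes, zero at the start; "ft_torque": the same for the moment, N m; "grip_width": finger opening in m; "grasp_force": force on a finger pad.
Only numpy, scipy, OpenCV 4.12 (cv2) and the standard library are available. Lean on these libraries where they do the work, as an engineer would, in place of code of your own. Each camera call takes 0.05 s, during which the arm holds its last target. There are 200 camera calls.

## Working session

There is one attempt and no reset: what is moved stays moved. The work goes in short steps, Python scripts to look and compute and a tool call to move; the robot and the scene stay as the last step left them, time stands still between calls to the robot, and variables do not carry over. Pictures are saved under pics/ and viewed, at most 14 in all, crops included, and the job is handed in when it is done.

Besides the shell and the picture viewer there is one more tool, called after ">>>" by a JSON object that holds its "method" and its "body". drive_tool: Moves the arm, as the interface text tells. Its arguments: {"type":"object","properties":{"increments":{"type":"array"}},"required":["increments"]}

```bash
mkdir -p pics; cat > h.py <<'E'
import numpy as np, cv2
from workcell import get_obs, camera, job_done, silhouettes
def ray(c,u,v):
    K=c["K"];d=np.array([(u-K[0,2])/K[0,0],(v-K[1,2])/K[1,1]]);s=d.copy()
    for _ in range(30): s=d/(1+c["k1"]*(s@s))
    V=c["view"];R=V[:3,:3];return -R.T@V[:3,3], R.T@np.array([s[0],s[1],1])
def onz(c,u,v,z):
    o,d=ray(c,u,v);return o+d*(z-o[2])/d[2]
def proj(c,p):
    V=c["view"];q=V[:3,:3]@np.asarray(p)+V[:3,3];s=q[:2]/q[2];s=s*(1+c["k1"]*(s@s))
    return c["K"][:2,:2]@s+c["K"][:2,2]
E
python3 - <<'E'
from h import *
o=get_obs();print(o)
names="brayer_wide brayer_medium brayer_narrow board_wide board_medium board_narrow spare_rest spray_bottle paint_bottle scissors".split()
for n in("top","side"):
    c=camera(n);cv2.imwrite(f"pics/{n}0.png",cv2.resize(c["image"][:,:,::-1],(800,600),interpolation=cv2.INTER_CUBIC))
    print(n,c["K"].tolist(),c["k1"],c["view"].round(3).tolist())
    for q in names:
        for s in silhouettes(q,c)[:4]:
            ys,xs=np.nonzero(s["region"]);print(q,round(s["conf"],2),[int(b) for b in s["bbox"]],onz(c,xs.mean(),ys.mean(),.05)[:2].round(3) if n=="top" else "")
E
```

```text
{'clock': 0.0, 'joint_pos': array([ 1.19302187e+00,  2.41430848e-01,  3.73208419e-03,  1.33520034e+00,
       -5.10664560e-06,  1.57082151e+00]), 'joint_vel': array([ 1.13353855e-03, -1.12746715e-04, -5.01613859e-04, -5.10007455e-04,
       -1.91520203e-05, -7.07153315e-04]), 'tau': array([-2.07810353e-04, -3.72319221e+01,  2.52407598e+01,  1.69359462e-02,
        1.10232838e-04, -4.34739519e-06]), 'eef_pos': array([0.18419585, 0.46415877, 0.23040703]), 'tool_rot': array([ 1.87778293e-01,  9.82210877e-01, -1.03316973e-03, -1.94894047e-04]), 'ft_force': array([-0.81537771, -0.01728975, -0.77441812]), 'ft_torque': array([-0.04819868, -0.04470531, -0.07384081]), 'grasp_force': 0.0, 'grip_width': 0.0854981106526845}
top [[476.66135337773716, 0.0, 257.31171116728956], [0.0, 476.66135337773716, 183.76799087287748], [0.0, 0.0, 1.0]] 0.04607395839196908 [[-0.023, -1.0, -0.003, 0.015], [-0.988, 0.024, -0.151, 0.566], [0.151, -0.0, -0.988, 1.546], [0.0, 0.0, 0.0, 1.0]]
brayer_wide 0.71 [143, 209, 180, 269] [0.418 0.32 ]
brayer_medium 0.66 [340, 198, 366, 261] [ 0.432 -0.32 ]
brayer_narrow 0.98
[... 695 characters left out ...]
-0.645, -0.738, 0.155], [0.245, 0.697, -0.674, 1.307], [0.0, 0.0, 0.0, 1.0]]
brayer_wide 0.85 [168, 132, 219, 154] 
brayer_wide 0.31 [214, 199, 274, 215] 
brayer_medium 0.85 [208, 247, 274, 278] 
brayer_narrow 0.73 [332, 227, 365, 275] 
brayer_narrow 0.7 [211, 328, 281, 376] 
brayer_narrow 0.57 [212, 243, 312, 299] 
brayer_narrow 0.55 [216, 200, 271, 218] 
board_wide 0.69 [220, 197, 310, 242] 
board_medium 0.83 [172, 136, 249, 170] 
board_narrow 0.94 [211, 243, 310, 299] 
spare_rest 0.92 [203, 163, 253, 195] 
spray_bottle 0.53 [232, 98, 245, 131] 
paint_bottle 0.59 [289, 282, 298, 311] 
scissors 0.71 [285, 179, 339, 198] 
scissors 0.61 [210, 244, 275, 277] 
scissors 0.36 [215, 196, 310, 243]
```

View pics/top0.png

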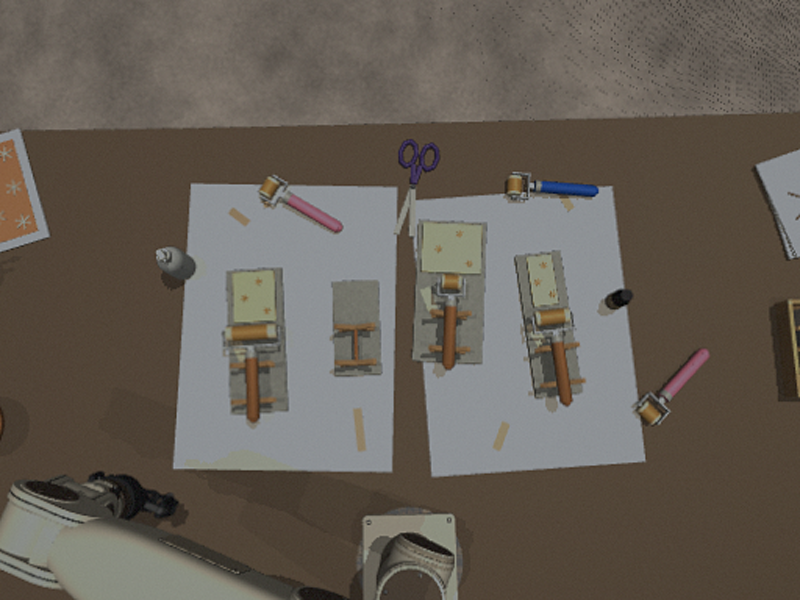

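View pics/side0.png

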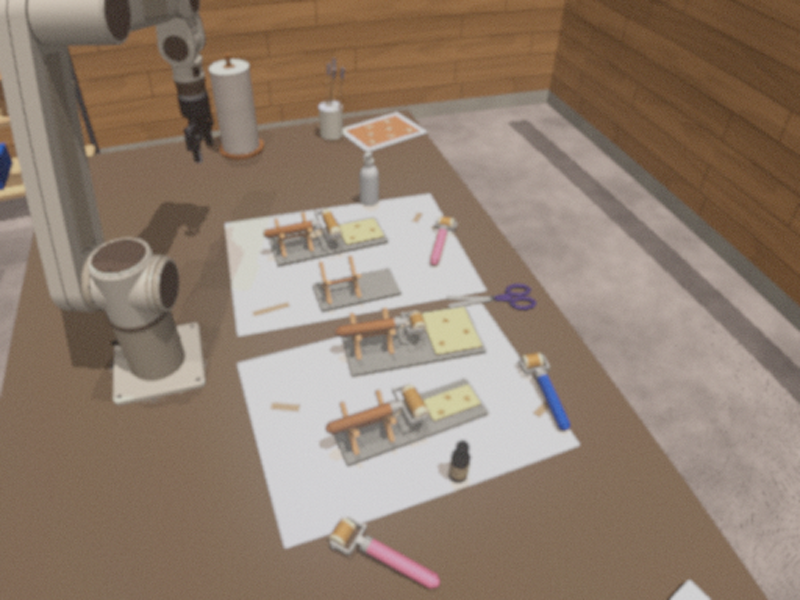

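The wide brayer sits on the medium board (left, ~255,340 in the top view), the narrow one on the wide board (~450,300) and the medium one on the narrow board (~550,330). The spare rest is at ~357,330. Order: narrow→spare, wide→board_wide, medium→board_medium, narrow→board_narrow. Next I'll fit the board outlines.

```bash
cat > fit.py <<'E'
from h import *
from scipy.optimize import minimize
B=dict(board_medium=((255,269),(259,412),-165,145,120,90),spare_rest=((356,281),(357,376),-165,40,100,0),
 board_wide=((452,221),(448,362),-165,145,150,130),board_narrow=((539,254),(558,395),-165,145,100,55))
ct=camera("top");cs=camera("side")
gr=[]
for c in(ct,cs):
    im=cv2.GaussianBlur(c["image"],(0,0),1.0).astype(np.float32)
    gr.append((cv2.Sobel(im,cv2.CV_32F,1,0),cv2.Sobel(im,cv2.CV_32F,0,1)))
def rect(x0,x1,w,z): return [np.array(p)/1000 for p in((x0,-w/2,z),(x1,-w/2,z),(x1,w/2,z),(x0,w/2,z))]
def world(p,q):
    c,s=np.cos(p[2]),np.sin(p[2]);return np.array([p[0]+c*q[0]-s*q[1],p[1]+s*q[0]+c*q[1],q[2]])
def lines(b):
    R=[rect(b[2],b[3],b[4],12)]
    if b[5]: R.append(rect(28,138,b[5],20))
    return [(r[i],r[(i+1)%4]) for r in R for i in range(4)]
def score(p,b,cams):
    t=0
    for k in cams:
        c=(ct,cs)[k]
        for a,e in lines(b):
            P=np.array([proj(c,world(p,a+(e-a)*f)) for f in np.linspace(.03,.97,25)]).astype(np.float32)
            d=P[-1]-P[0];n=np.array([-d[1],d[0]])/np.hypot(*d)
            g=[cv2.remap(G,P[None,:,0].copy(),P[None,:,1].copy(),cv2.INTER_LINEAR)[0] for G in gr[k]]
            v=np.linalg.norm(g[0]*n[0]+g[1]*n[1],axis=1)
            t+=np.minimum(v,150).mean()*np.linalg.norm(e-a)
    return -t
res={}
vt=cv2.resize(ct["image"][:,:,::-1],None,fx=4,fy=4,interpolation=cv2.INTER_CUBIC)
vs=cv2.resize(cs["image"][:,:,::-1],None,fx=4,fy=4,interpolation=cv2.INTER_CUBIC)
for n,b in B.items():
    s=512/800
    f=onz(ct,b[0][0]*s,b[0][1]*s,.012);e=onz(ct,b[1][0]*s,b[1][1]*s,.012);u=(f-e)[:2];u/=np.hypot(*u)
    p0=np.r_[f[:2]-u*b[3]/1000,np.arctan2(u[1],u[0])]
    for cams in((0,),(1,),(0,1)):
        best=min(((score(p0+[dx,dy,da],b,cams),dx,dy,da) for dx in np.arange(-.012,.013,.004) for dy in np.arange(-.012,.013,.004) for da in np.arange(-.06,.07,.02)))
        x=p0+np.array(best[1:])
        r=minimize(score,x,(b,cams),method="Nelder-Mead",options=dict(initial_simplex=x+np.array([[0,0,0],[.003,0,0],[0,.003,0],[0,0,.015]]),xatol=1e-5))
        print(n,cams,(r.x*[1000,1000,57.3]).round(1),round(r.fun,1))
    res[n]=r.x.tolist()
    for v,c in((vt,ct),(vs,cs)):
        for a,e in lines(b):
            cv2.line(v,*[tuple(int(t) for t in proj(c,world(r.x,q))*4+2) for q in(a,e)],(0,0,255),1)
        for q in([0,0,.058],[-.042,0,.07],[-.186,0,.07],[-.103,0,.07]):
            cv2.circle(v,tuple(int(t) for t in proj(c,world(r.x,q))*4+2),4,(255,0,0),-1)
import json;json.dump(res,open("boards.json","w"))
m=np.vstack([cv2.resize(vt[540:1090,540:1540],(545,300)),cv2.resize(vs[500:1240,660:1300],None,fx=.4,fy=.4)[:,:256].repeat(1,0) if 0 else np.zeros((0,545,3),np.uint8)])
cv2.imwrite("pics/fit_top.png",cv2.resize(vt[540:1090,540:1540],(800,440)))
cv2.imwrite("pics/fit_side.png",cv2.resize(vs[500:1240,620:1320],(567,600)))
# brown handles
hsv=cv2.cvtColor(ct["image"],cv2.COLOR_RGB2HSV)
for n in("board_medium","board_wide","board_narrow"):
    p=res[n];msk=np.zeros((384,512),np.uint8)
    poly=np.array([proj(ct,world(p,np.array(q))) for q in([-.04,-.02,.07],[-.04,.02,.07],[-.2,.02,.07],[-.2,-.02,.07])])
    cv2.fillPoly(msk,[poly.round().astype(np.int32)],1)
    k=(msk>0)&(hsv[...,1]>120)&(hsv[...,2]<190)
    ys,xs=np.nonzero(k);W=np.array([onz(ct,a,b,.07)[:2] for a,b in zip(xs,ys)]);d=W-W.mean(0);u=np.linalg.svd(d)[2][0];u*=np.sign(u[0])
    L=d@u;w=W.mean(0)-p[:2];R=np.array([[np.cos(p[2]),np.sin(p[2])],[-np.sin(p[2]),np.cos(p[2])]])
    print(n,"handle c",(R@w*1000).round(1),"len",((L.max()-L.min())*1000).round(),"yaw",round(57.3*np.arctan2(u[1],u[0]),1),len(xs))
E
python3 fit.py
```

```text
board_medium (0,) [476.4 318.5   2.7] -167.6
board_medium (1,) [474.3 310.7   2.7] -147.6
board_medium (0, 1) [475.7 316.1   3.8] -281.6
spare_rest (0,) [549.  103.7   0.9] -89.7
spare_rest (1,) [544.7  96.4   0.8] -91.3
spare_rest (0, 1) [548.8 104.8   0.7] -157.0
board_wide (0,) [ 572.2 -101.4   -4.1] -175.9
board_wide (1,) [ 571.2 -107.    -4.1] -174.0
board_wide (0, 1) [ 571.5 -103.7   -3.3] -311.2
board_narrow (0,) [ 496.5 -308.3    5.6] -147.8
board_narrow (1,) [ 495.3 -312.9    5.5] -142.0
board_narrow (0, 1) [ 495.8 -308.3    5.1] -252.8
board_medium handle c [-114.3    4.9] len 127.0 yaw 2.0 309
board_wide handle c [-113.9    3.1] len 127.0 yaw -4.6 304
board_narrow handle c [-117.5   -2.1] len 126.0 yaw 5.9 312
```

View pics/fit_top.png

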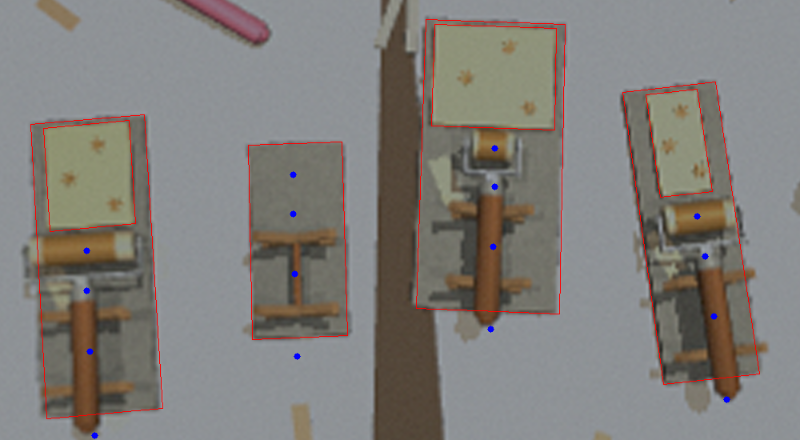

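View pics/fit_side.png

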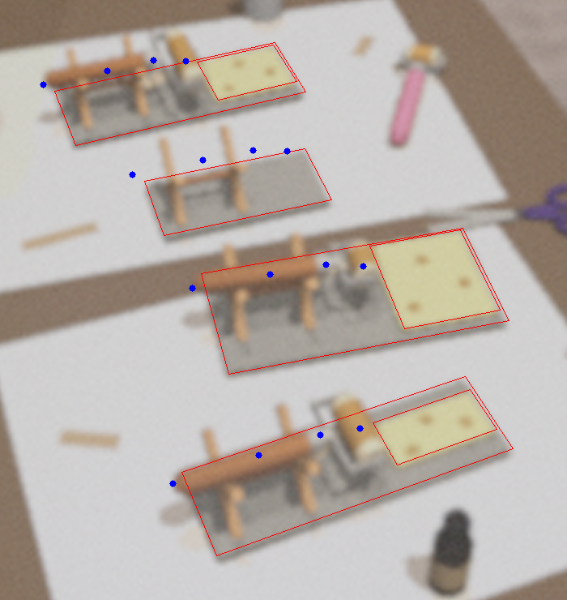

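Both views agree on layout: all outlines fit, with handles on the board centrelines, but the two cameras differ by 5–7 mm in y. I'll hover over the narrow brayer and check the calibration against the gripper.

>>> {"method": "drive_tool", "body": {"increments": [[[18,-35,0],[0,0,1.08],1],[[18,-35,0],[0,0,1.08],1],[[18,-35,0],[0,0,1.08],1],[[18,-35,0],[0,0,1.08],1],[[18,-35,0],[0,0,1.08],1],[[18,-35,0],[0,0,1.08],1],[[18,-35,0],[0,0,1.08],1],[[18,-35,0],[0,0,1.08],1]]}}

```text
clock: 1.87
eef_pos: [0.3288, 0.1831, 0.2316]
tool_rot: [0.112, 0.994, 0.0, 0.0]
ft_force: [1.1, 0.7, 1.1]
grip_width: 0.0853
grasp_force: 0.0
```

>>> {"method": "drive_tool", "body": {"increments": [[[18,-35,-10],[0,0,1.08],1],[[18,-35,-10],[0,0,1.08],1],[[18,-35,-10],[0,0,1.08],1],[[18,-35,-10],[0,0,1.08],1],[[18,-35,-10],[0,0,1.08],1],[[18,-35,-10],[0,0,1.08],1],[[18,-35,-10],[0,0,1.08],1],[[18,-35,0],[0,0,1.08],1]]}}

```text
clock: 2.53
eef_pos: [0.4717, -0.0971, 0.1594]
tool_rot: [0.038, 0.999, 0.0, -0.002]
ft_force: [0.1, 1.4, 1.0]
grip_width: 0.0858
grasp_force: 0.0
```

>>> {"method": "drive_tool", "body": {"increments": [[[0,0,0],[0,0,0],1],[[0,0,0],[0,0,0],1]]}}

```text
clock: 2.7
eef_pos: [0.4728, -0.097, 0.1608]
tool_rot: [0.04, 0.999, 0.0, -0.0]
ft_force: [-0.5, 1.1, 0.0]
grip_width: 0.0855
grasp_force: 0.0
```

```bash
cat > look.py <<'E'
from h import *
import sys
from scipy.spatial.transform import Rotation as Ro
def look(tag,half=(50,50),extra=[]):
    o=get_obs();T=o["eef_pos"];R=Ro.from_quat(o["tool_rot"]).as_matrix();w=o["grip_width"]/2
    V=[]
    for n in("top","side"):
        c=camera(n);u=proj(c,T).round().astype(int);x0=max(0,u[0]-half[0]);y0=max(0,u[1]-half[1])
        v=cv2.resize(c["image"][y0:u[1]+half[1],x0:u[0]+half[0],::-1],None,fx=4,fy=4,interpolation=cv2.INTER_CUBIC)
        for p,col in [(T,(0,0,255))]+[(T+R@[a,s*b,z],(0,255,0)) for b in(w,.057) for s in(1,-1) for a in(-.011,.011) for z in(-.013,)]+[(e,(255,0,0)) for e in extra]:
            q=(proj(c,p)-[x0,y0])*4+2;cv2.circle(v,tuple(int(t) for t in q),2,col,-1)
        V.append(cv2.copyMakeBorder(v,0,4*2*half[1]-v.shape[0],0,4*2*half[0]-v.shape[1],cv2.BORDER_CONSTANT))
    cv2.imwrite(f"pics/{tag}.png",np.hstack(V));print(T.round(4),(o["grip_width"]*1000).round(1),o["joint_pos"].round(2))
if __name__=="__main__": look(sys.argv[1])
E
python3 look.py hov
```

```text
Traceback (most recent call last):
  File "look.py", line 14, in <module>
    if __name__=="__main__": look(sys.argv[1])
                             ~~~~^^^^^^^^^^^^^
  File "look.py", line 13, in look
    cv2.imwrite(f"pics/{tag}.png",np.hstack(V));print(T.round(4),(o["grip_width"]*1000).round(1),o["joint_pos"].round(2))
                                                                 ^^^^^^^^^^^^^^^^^^^^^^^^^^^^
AttributeError: 'float' object has no attribute 'round'
```

View pics/hov.png

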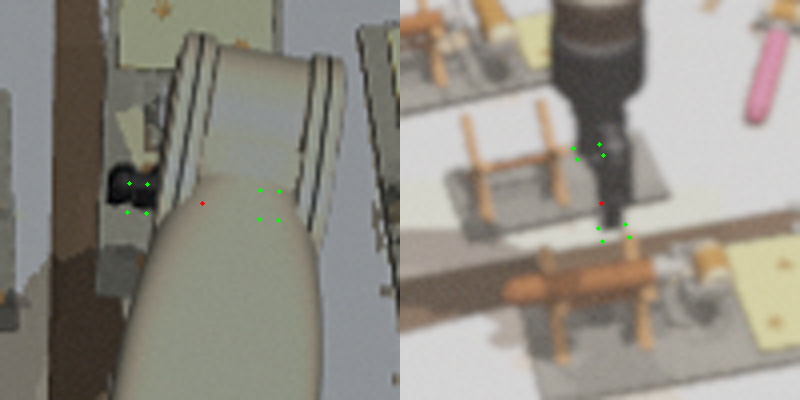

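>>> {"method": "drive_tool", "body": {"increments": [[[-4,1.5,-30],[0,0,0],1],[[0,0,-30],[0,0,0],1],[[0,0,-25],[0,0,0],1],[[0,0,-15],[0,0,0],1],[[0,0,-12],[0,0,0],1],[[0,0,0],[0,0,0],1],[[0,0,0],[0,0,0],1]]}}

```text
clock: 3.38
eef_pos: [0.4677, -0.0923, 0.0494]
tool_rot: [0.037, 0.999, 0.0, -0.001]
ft_force: [-1.7, -0.7, 0.8]
grip_width: 0.0853
grasp_force: 0.0
```

```bash
sed -i 's/(o\["grip_width"\]\*1000).round(1)/round(o["grip_width"]*1000,1)/' look.py; python3 look.py down1
```

```text
[ 0.4677 -0.0923  0.0494] 85.3 [-0.19  0.36 -0.35  0.87  0.   -0.12]
```

View pics/down1.png

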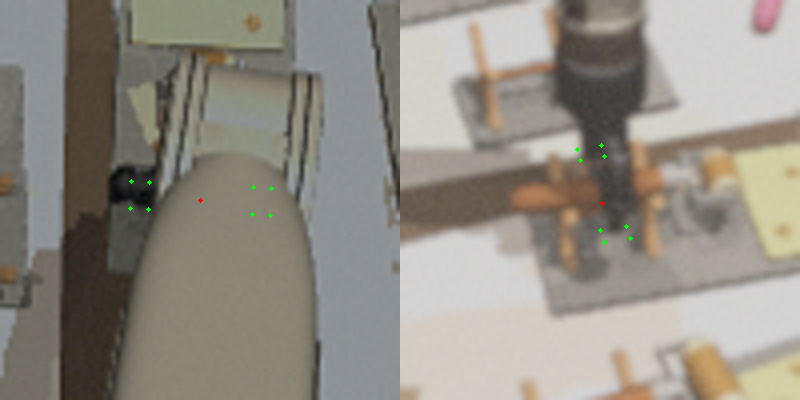

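The finger stands between the two slats (x ≈ 615, slats at 565 and 645) and straddles the handle, so I'm closing.

>>> {"method": "drive_tool", "body": {"increments": [[[0,-2.5,0],[0,0,0],1],[[0,0,0],[0,0,0],0],[[0,0,0],[0,0,0],0],[[0,0,0],[0,0,0],0],[[0,0,0],[0,0,0],0],[[0,0,0],[0,0,0],0],[[0,0,0],[0,0,0],0],[[0,0,0],[0,0,0],0]]}}

```text
clock: 4.15
eef_pos: [0.4687, -0.0942, 0.0498]
tool_rot: [0.037, 0.999, 0.002, 0.0]
ft_force: [-1.0, 6.7, 4.5]
grip_width: 0.0246
grasp_force: 58.6
```

>>> {"method": "drive_tool", "body": {"increments": [[[0,0,0],[0,0,0],0],[[0,0,0],[0,0,0],0],[[0,0,0],[0,0,0],0],[[0,0,0],[0,0,0],0]]}}

```text
clock: 4.48
eef_pos: [0.4687, -0.0942, 0.0498]
tool_rot: [0.037, 0.999, 0.002, 0.0]
ft_force: [-0.5, 5.7, 3.6]
grip_width: 0.0242
grasp_force: 58.6
```

>>> {"method": "drive_tool", "body": {"increments": [[[0,0,10],[0,0,0],0],[[0,0,30],[0,0,0],0],[[0,0,35],[0,0,0],0],[[0,0,35],[0,0,0],0],[[0,0,0],[0,0,0],0],[[0,0,0],[0,0,0],0]]}}

```text
clock: 4.98
eef_pos: [0.4701, -0.0966, 0.1613]
tool_rot: [0.038, 0.999, -0.0, 0.003]
ft_force: [0.3, 0.7, -1.7]
grip_width: 0.0245
grasp_force: 59.1
```

>>> {"method": "drive_tool", "body": {"increments": [[[-3,16,0],[0,0,0.6],0],[[-4,32,0],[0,0,0.9],0],[[-4,33,0],[0,0,0.9],0],[[-4,33,0],[0,0,0.9],0],[[-4,33,0],[0,0,0.9],0],[[-4,33,0],[0,0,0.9],0],[[-1,16,0],[0,0,0],0],[[0,0,0],[0,0,0],0]]}}

```text
clock: 5.65
eef_pos: [0.4426, 0.1024, 0.1573]
tool_rot: [-0.009, 1.0, 0.0, -0.002]
ft_force: [-0.5, -0.2, -1.7]
grip_width: 0.0246
grasp_force: 59.2
```

>>> {"method": "drive_tool", "body": {"increments": [[[0,0,0],[0,0,0],0],[[0,0,0],[0,0,0],0]]}}

```text
clock: 5.82
eef_pos: [0.4435, 0.099, 0.158]
tool_rot: [-0.006, 1.0, -0.001, -0.001]
ft_force: [-0.2, -0.4, -1.2]
grip_width: 0.0241
grasp_force: 59.2
```

```bash
python3 look.py carry1
```

```text
[0.4435 0.099  0.158 ] 24.1 [ 0.22  0.2  -0.24  1.13 -0.    0.21]
```

View pics/carry1.png

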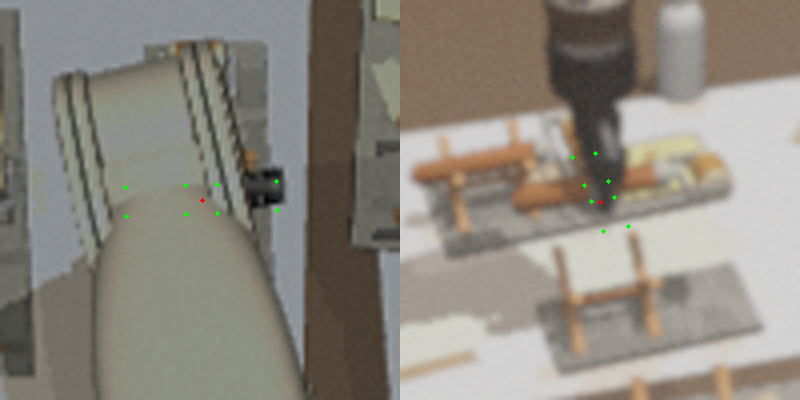

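>>> {"method": "drive_tool", "body": {"increments": [[[2,4,-20],[0,0,0],0],[[0,0,-30],[0,0,0],0],[[0,0,-25],[0,0,0],0],[[0,0,-15],[0,0,0],0],[[0,0,-10],[0,0,0],0],[[0,0,-4],[0,0,0],0],[[0,0,0],[0,0,0],0],[[0,0,0],[0,0,0],0]]}}

```text
clock: 6.58
eef_pos: [0.4468, 0.1032, 0.0556]
tool_rot: [-0.006, 1.0, -0.0, 0.0]
ft_force: [-0.9, -0.3, -1.2]
grip_width: 0.0242
grasp_force: 59.2
```

>>> {"method": "drive_tool", "body": {"increments": [[[0,0,-2],[0,0,0],0],[[0,0,-1.5],[0,0,0],0],[[0,0,0],[0,0,0],0],[[0,0,0],[0,0,0],0]]}}

```text
clock: 6.92
eef_pos: [0.4467, 0.1038, 0.0522]
tool_rot: [-0.006, 1.0, 0.0, 0.0]
ft_force: [0.1, 0.3, -2.2]
grip_width: 0.0243
grasp_force: 59.2
```

>>> {"method": "drive_tool", "body": {"increments": [[[-1,0,-1.5],[0,0,0],0],[[0,0,-1.5],[0,0,0],0],[[0,0,0],[0,0,0],0],[[0,0,0],[0,0,0],0]]}}

```text
clock: 7.25
eef_pos: [0.4468, 0.1033, 0.0508]
tool_rot: [-0.006, 1.0, -0.001, 0.002]
ft_force: [-2.3, -2.9, 10.9]
grip_width: 0.0243
grasp_force: 60.7
```

>>> {"method": "drive_tool", "body": {"increments": [[[0,0,0],[0,0,0],0.3],[[0,0,0],[0,0,0],0.5],[[0,0,0],[0,0,0],1],[[0,0,0],[0,0,0],1],[[0,0,0],[0,0,0],1],[[0,0,0],[0,0,0],1],[[0,0,0],[0,0,0],1],[[0,0,0],[0,0,0],1]]}}

```text
clock: 7.92
eef_pos: [0.4453, 0.1038, 0.0486]
tool_rot: [-0.006, 1.0, -0.0, -0.0]
ft_force: [-0.0, 0.6, -0.2]
grip_width: 0.0853
grasp_force: 0.0
```

>>> {"method": "drive_tool", "body": {"increments": [[[0,0,20],[0,0,0],1],[[0,0,30],[0,0,0],1],[[0,0,35],[0,0,0],1],[[0,0,25],[0,0,0],1],[[0,0,0],[0,0,0],1],[[0,0,0],[0,0,0],1]]}}

```text
clock: 8.42
eef_pos: [0.4468, 0.1041, 0.1604]
tool_rot: [-0.006, 1.0, 0.0, 0.002]
ft_force: [-0.2, 0.2, 0.1]
grip_width: 0.0853
grasp_force: 0.0
```

>>> {"method": "drive_tool", "body": {"increments": [[[-10,29,0],[0,0,0.3],1],[[-10,30,0],[0,0,0.3],1],[[-10,30,0],[0,0,0.3],1],[[-10,30,0],[0,0,0.3],1],[[-11,30,0],[0,0,0.3],1],[[-11,30,0],[0,0,0.3],1],[[-11,30,0],[0,0,0],1],[[0,0,0],[0,0,0],1]]}}

```text
clock: 9.08
eef_pos: [0.37, 0.3166, 0.157]
tool_rot: [-0.025, 1.0, 0.0, -0.001]
ft_force: [0.1, 0.0, 0.4]
grip_width: 0.0851
grasp_force: 0.0
```

>>> {"method": "drive_tool", "body": {"increments": [[[0,0,-30],[0,0,0],1],[[0,0,-30],[0,0,0],1],[[0,0,-25],[0,0,0],1],[[0,0,-15],[0,0,0],1],[[0,0,-10],[0,0,0],1],[[0,0,0],[0,0,0],1],[[0,0,0],[0,0,0],1]]}}

```text
clock: 9.67
eef_pos: [0.372, 0.312, 0.0481]
tool_rot: [-0.022, 1.0, -0.001, -0.001]
ft_force: [-0.2, 0.6, 1.3]
grip_width: 0.0854
grasp_force: 0.0
```

```bash
python3 look.py down2
```

```text
[0.372  0.312  0.0481] 85.4 [ 0.7   0.38 -0.32  0.87 -0.    0.65]
```

View pics/down2.png

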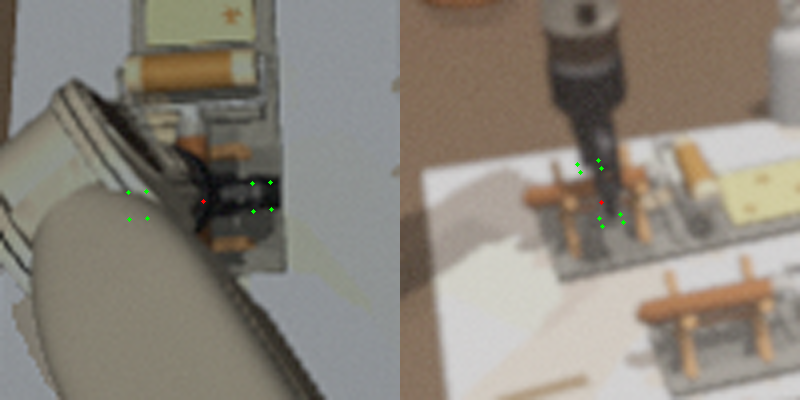

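The finger is between the slats of the medium board and straddles the handle; the narrow brayer lies on the spare rest (bottom right). Gripping.

>>> {"method": "drive_tool", "body": {"increments": [[[1.5,1.5,1.5],[0,0,0],1],[[0,0,0],[0,0,0],0],[[0,0,0],[0,0,0],0],[[0,0,0],[0,0,0],0],[[0,0,0],[0,0,0],0],[[0,0,0],[0,0,0],0],[[0,0,0],[0,0,0],0],[[0,0,0],[0,0,0],0]]}}

```text
clock: 10.43
eef_pos: [0.3739, 0.3142, 0.0506]
tool_rot: [-0.022, 1.0, 0.0, 0.0]
ft_force: [-1.2, -0.9, 3.7]
grip_width: 0.0245
grasp_force: 58.6
```

>>> {"method": "drive_tool", "body": {"increments": [[[0,0,10],[0,0,0],0],[[0,0,30],[0,0,0],0],[[0,0,35],[0,0,0],0],[[0,0,35],[0,0,0],0],[[0,0,0],[0,0,0],0],[[0,0,0],[0,0,0],0]]}}

```text
clock: 10.93
eef_pos: [0.3752, 0.3154, 0.1628]
tool_rot: [-0.022, 1.0, 0.002, 0.002]
ft_force: [-0.5, 0.1, -2.7]
grip_width: 0.0244
grasp_force: 59.2
```

>>> {"method": "drive_tool", "body": {"increments": [[[4,-17,0],[0,0,-0.5],0],[[8,-34,0],[0,0,-0.6],0],[[8,-34,0],[0,0,-0.6],0],[[8,-34,0],[0,0,-0.6],0],[[8,-34,0],[0,0,-0.6],0],[[8,-34,0],[0,0,-0.6],0],[[8,-34,0],[0,0,-0.6],0],[[8,-34,0],[0,0,-0.6],0]]}}

```text
clock: 11.6
eef_pos: [0.4324, 0.0574, 0.1586]
tool_rot: [0.019, 1.0, -0.0, -0.002]
ft_force: [0.5, -0.1, -2.1]
grip_width: 0.0243
grasp_force: 59.3
```

>>> {"method": "drive_tool", "body": {"increments": [[[8,-34,0],[0,0,-0.6],0],[[8,-34,0],[0,0,-0.6],0],[[8,-34,0],[0,0,-0.6],0],[[8,-34,0],[0,0,-0.2],0],[[6,-18,0],[0,0,0],0],[[0,0,0],[0,0,0],0],[[0,0,0],[0,0,0],0],[[0,0,0],[0,0,0],0]]}}

```text
clock: 12.27
eef_pos: [0.4705, -0.0942, 0.1588]
tool_rot: [0.036, 0.999, 0.001, -0.002]
ft_force: [0.1, 0.6, -1.7]
grip_width: 0.0243
grasp_force: 59.4
```

>>> {"method": "drive_tool", "body": {"increments": [[[-0.5,1,-25],[0,0,0],0],[[0,0,-30],[0,0,0],0],[[0,0,-25],[0,0,0],0],[[0,0,-15],[0,0,0],0],[[0,0,-10],[0,0,0],0],[[0,0,0],[0,0,0],0],[[0,0,0],[0,0,0],0]]}}

```text
clock: 12.85
eef_pos: [0.4705, -0.0923, 0.0547]
tool_rot: [0.035, 0.999, 0.0, -0.001]
ft_force: [0.0, 0.4, -0.1]
grip_width: 0.0243
grasp_force: 59.5
```

>>> {"method": "drive_tool", "body": {"increments": [[[0,0,-1.5],[0,0,0],0],[[0,0,-1],[0,0,0],0],[[0,0,0],[0,0,0],0],[[0,0,0],[0,0,0],0]]}}

```text
clock: 13.18
eef_pos: [0.4716, -0.0936, 0.0531]
tool_rot: [0.036, 0.999, 0.0, 0.0]
ft_force: [-0.2, 0.6, -2.4]
grip_width: 0.0245
grasp_force: 59.5
```

>>> {"method": "drive_tool", "body": {"increments": [[[-1.5,0.5,-1.5],[0,0,0],0],[[0,0,-1.5],[0,0,0],0],[[0,0,0],[0,0,0],0],[[0,0,0],[0,0,0],0]]}}

```text
clock: 13.52
eef_pos: [0.4706, -0.0941, 0.0508]
tool_rot: [0.037, 0.999, -0.001, 0.001]
ft_force: [-1.3, -2.0, 5.2]
grip_width: 0.0244
grasp_force: 60.3
```

>>> {"method": "drive_tool", "body": {"increments": [[[0,0,0],[0,0,0],0.3],[[0,0,0],[0,0,0],0.5],[[0,0,0],[0,0,0],1],[[0,0,0],[0,0,0],1],[[0,0,0],[0,0,0],1],[[0,0,0],[0,0,0],1],[[0,0,0],[0,0,0],1],[[0,0,0],[0,0,0],1]]}}

```text
clock: 14.18
eef_pos: [0.4698, -0.0931, 0.0496]
tool_rot: [0.036, 0.999, 0.0, -0.0]
ft_force: [0.5, -0.3, 0.4]
grip_width: 0.0851
grasp_force: 0.0
```

>>> {"method": "drive_tool", "body": {"increments": [[[0,0,20],[0,0,0],1],[[0,0,30],[0,0,0],1],[[0,0,35],[0,0,0],1],[[0,0,25],[0,0,0],1],[[0,0,0],[0,0,0],1]]}}

```text
clock: 14.6
eef_pos: [0.4737, -0.094, 0.1655]
tool_rot: [0.036, 0.999, -0.001, 0.005]
ft_force: [2.1, -0.4, 0.3]
grip_width: 0.0854
grasp_force: 0.0
```

>>> {"method": "drive_tool", "body": {"increments": [[[-10,-28,0],[0,0,1.2],1],[[-10,-28,0],[0,0,1.2],1],[[-10,-28,0],[0,0,1.2],1],[[-10,-28,0],[0,0,1.2],1],[[-9,-28,0],[0,0,1.2],1],[[-9,-28,0],[0,0,1.2],1],[[-9,-28,0],[0,0,1.2],1],[[-9,-28,0],[0,0,1.2],1]]}}

```text
clock: 15.27
eef_pos: [0.393, -0.3183, 0.1591]
tool_rot: [-0.048, 0.999, 0.0, -0.0]
ft_force: [0.4, 0.7, 0.5]
grip_width: 0.0854
grasp_force: 0.0
```

>>> {"method": "drive_tool", "body": {"increments": [[[0,0,0],[0,0,0],1],[[0,0,0],[0,0,0],1]]}}

```text
clock: 15.43
eef_pos: [0.3931, -0.3182, 0.159]
tool_rot: [-0.046, 0.999, 0.001, -0.0]
ft_force: [-0.3, -0.1, 0.6]
grip_width: 0.0854
grasp_force: 0.0
```

```bash
python3 -c "
from look import *
look('hov3',(50,60))"
```

```text
[ 0.3931 -0.3182  0.159 ] 85.4 [-0.68  0.3  -0.11  1.16  0.   -0.77]
```

View pics/hov3.png

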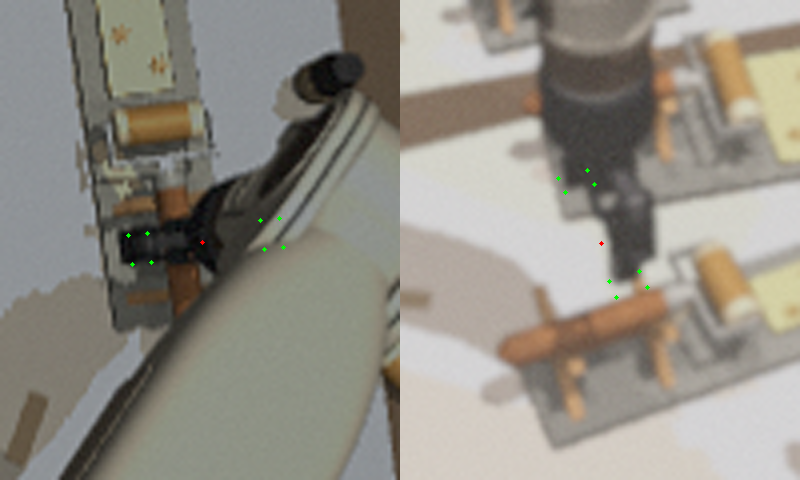

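The wide brayer now lies in the wide board's notches, and the gripper is over the medium brayer. Descending.

>>> {"method": "drive_tool", "body": {"increments": [[[0,0,-30],[0,0,0.4],1],[[0,0,-30],[0,0,0],1],[[0,0,-25],[0,0,0],1],[[0,0,-15],[0,0,0],1],[[0,0,-9],[0,0,0],1],[[0,0,0],[0,0,0],1],[[0,0,0],[0,0,0],1]]}}

```text
clock: 16.12
eef_pos: [0.3944, -0.3166, 0.051]
tool_rot: [-0.052, 0.999, 0.0, -0.0]
ft_force: [-0.2, -0.1, 0.7]
grip_width: 0.0853
grasp_force: 0.0
```

>>> {"method": "drive_tool", "body": {"increments": [[[0,0,0],[0,0,0],0],[[0,0,0],[0,0,0],0],[[0,0,0],[0,0,0],0],[[0,0,0],[0,0,0],0],[[0,0,0],[0,0,0],0],[[0,0,0],[0,0,0],0],[[0,0,0],[0,0,0],0],[[0,0,0],[0,0,0],0]]}}

```text
clock: 16.78
eef_pos: [0.3948, -0.3197, 0.0521]
tool_rot: [-0.05, 0.999, -0.003, 0.001]
ft_force: [-0.8, -5.2, 1.9]
grip_width: 0.024
grasp_force: 58.6
```

>>> {"method": "drive_tool", "body": {"increments": [[[0,0,10],[0,0,0],0],[[0,0,30],[0,0,0],0],[[0,0,35],[0,0,0],0],[[0,0,35],[0,0,0],0],[[0,0,0],[0,0,0],0],[[0,0,0],[0,0,0],0]]}}

```text
clock: 17.28
eef_pos: [0.3951, -0.3178, 0.1633]
tool_rot: [-0.051, 0.999, -0.001, 0.002]
ft_force: [-0.3, -0.4, -2.1]
grip_width: 0.0244
grasp_force: 59.1
```

>>> {"method": "drive_tool", "body": {"increments": [[[0,16,0],[0,0,0],0],[[-1,36,0],[0,0,-0.2],0],[[-1,36,0],[0,0,-0.2],0],[[-1,36,0],[0,0,-0.2],0],[[-1,36,0],[0,0,-0.2],0],[[-1,36,0],[0,0,-0.2],0],[[-1,36,0],[0,0,-0.2],0],[[-1,36,0],[0,0,-0.2],0]]}}

```text
clock: 17.95
eef_pos: [0.3846, -0.0472, 0.1592]
tool_rot: [-0.038, 0.999, 0.001, -0.002]
ft_force: [0.4, 0.3, -1.4]
grip_width: 0.0242
grasp_force: 59.3
```

>>> {"method": "drive_tool", "body": {"increments": [[[-1,36,0],[0,0,-0.2],0],[[-1,36,0],[0,0,-0.2],0],[[-1,36,0],[0,0,-0.2],0],[[-1,36,0],[0,0,-0.2],0],[[-1,36,0],[0,0,-0.2],0],[[-1,36,0],[0,0,-0.2],0],[[-1,36,0],[0,0,-0.2],0],[[-1,36,0],[0,0,-0.2],0]]}}

```text
clock: 18.62
eef_pos: [0.3767, 0.2398, 0.159]
tool_rot: [-0.025, 1.0, -0.001, -0.002]
ft_force: [-0.2, -0.8, -1.1]
grip_width: 0.0242
grasp_force: 59.3
```

>>> {"method": "drive_tool", "body": {"increments": [[[-2,36,0],[0,0,-0.2],0],[[-2,36,0],[0,0,0],0],[[-2,4,0],[0,0,0],0],[[0,0,0],[0,0,0],0],[[0,0,0],[0,0,0],0]]}}

```text
clock: 19.03
eef_pos: [0.3714, 0.3136, 0.1591]
tool_rot: [-0.024, 1.0, -0.002, -0.002]
ft_force: [0.3, -0.5, -2.3]
grip_width: 0.0242
grasp_force: 59.4
```

>>> {"method": "drive_tool", "body": {"increments": [[[3,0.5,-25],[0,0,0],0],[[0,0,-30],[0,0,0],0],[[0,0,-25],[0,0,0],0],[[0,0,-15],[0,0,0],0],[[0,0,-9],[0,0,0],0],[[0,0,0],[0,0,0],0],[[0,0,0],[0,0,0],0]]}}

```text
clock: 19.62
eef_pos: [0.3761, 0.3142, 0.057]
tool_rot: [-0.022, 1.0, -0.0, -0.0]
ft_force: [0.3, -0.7, -1.7]
grip_width: 0.0247
grasp_force: 59.5
```

>>> {"method": "drive_tool", "body": {"increments": [[[0,0,-1.5],[0,0,0],0],[[0,0,-1],[0,0,0],0],[[0,0,0],[0,0,0],0],[[0,0,0],[0,0,0],0]]}}

```text
clock: 19.95
eef_pos: [0.3762, 0.3154, 0.0549]
tool_rot: [-0.023, 1.0, 0.0, 0.0]
ft_force: [-0.4, -0.6, -1.7]
grip_width: 0.0241
grasp_force: 59.5
```

>>> {"method": "drive_tool", "body": {"increments": [[[-1.5,-1,-1.5],[0,0,0],0],[[0,0,-1.5],[0,0,0],0],[[0,0,0],[0,0,0],0],[[0,0,0],[0,0,0],0]]}}

```text
clock: 20.28
eef_pos: [0.3744, 0.3143, 0.052]
tool_rot: [-0.023, 1.0, 0.0, 0.0]
ft_force: [-2.6, -0.8, 5.9]
grip_width: 0.0245
grasp_force: 60.3
```

>>> {"method": "drive_tool", "body": {"increments": [[[0,0,-0.7],[0,0,0],0],[[0,0,0],[0,0,0],0],[[0,0,0],[0,0,0],0]]}}

```text
clock: 20.53
eef_pos: [0.3744, 0.3143, 0.052]
tool_rot: [-0.023, 1.0, 0.0, 0.0]
ft_force: [-3.1, -2.9, 10.8]
grip_width: 0.0243
grasp_force: 61.0
```

>>> {"method": "drive_tool", "body": {"increments": [[[0,0,0],[0,0,0],0.3],[[0,0,0],[0,0,0],0.5],[[0,0,0],[0,0,0],1],[[0,0,0],[0,0,0],1],[[0,0,0],[0,0,0],1],[[0,0,0],[0,0,0],1],[[0,0,0],[0,0,0],1],[[0,0,0],[0,0,0],1]]}}

```text
clock: 21.2
eef_pos: [0.3744, 0.3142, 0.0505]
tool_rot: [-0.023, 1.0, -0.0, -0.0]
ft_force: [0.2, -0.4, 0.6]
grip_width: 0.0852
grasp_force: 0.0
```

>>> {"method": "drive_tool", "body": {"increments": [[[0,0,20],[0,0,0],1],[[0,0,30],[0,0,0],1],[[0,0,35],[0,0,0],1],[[0,0,25],[0,0,0],1],[[0,0,0],[0,0,0],1]]}}

```text
clock: 21.62
eef_pos: [0.3774, 0.3167, 0.1663]
tool_rot: [-0.023, 1.0, 0.003, 0.004]
ft_force: [1.4, 0.8, 0.1]
grip_width: 0.0854
grasp_force: 0.0
```

>>> {"method": "drive_tool", "body": {"increments": [[[10,-30,0],[0,0,-0.3],1],[[10,-30,0],[0,0,-0.3],1],[[10,-30,0],[0,0,-0.3],1],[[10,-30,0],[0,0,-0.3],1],[[11,-30,0],[0,0,-0.3],1],[[11,-30,0],[0,0,-0.3],1],[[11,-30,0],[0,0,-0.2],1],[[0,0,0],[0,0,0],1]]}}

```text
clock: 22.28
eef_pos: [0.4486, 0.0998, 0.1601]
tool_rot: [-0.002, 1.0, -0.001, 0.0]
ft_force: [1.1, 0.8, 0.3]
grip_width: 0.0855
grasp_force: 0.0
```

>>> {"method": "drive_tool", "body": {"increments": [[[0,0,0],[0,0,0],1],[[0,0,0],[0,0,0],1]]}}

```text
clock: 22.45
eef_pos: [0.447, 0.1043, 0.1601]
tool_rot: [-0.005, 1.0, 0.0, -0.001]
ft_force: [0.0, -0.0, -0.1]
grip_width: 0.0851
grasp_force: 0.0
```

Down, grip and lift.

>>> {"method": "drive_tool", "body": {"increments": [[[0,-1,-30],[0,0,0],1],[[0,0,-30],[0,0,0],1],[[0,0,-25],[0,0,0],1],[[0,0,-15],[0,0,0],1],[[0,0,-9],[0,0,0],1],[[0,0,0],[0,0,0],1],[[0,0,0],[0,0,0],1]]}}

```text
clock: 23.03
eef_pos: [0.4473, 0.1041, 0.0517]
tool_rot: [-0.006, 1.0, 0.0, -0.0]
ft_force: [-0.0, -0.2, -0.2]
grip_width: 0.0854
grasp_force: 0.0
```

>>> {"method": "drive_tool", "body": {"increments": [[[0,0,0],[0,0,0],0],[[0,0,0],[0,0,0],0],[[0,0,0],[0,0,0],0],[[0,0,0],[0,0,0],0],[[0,0,0],[0,0,0],0],[[0,0,0],[0,0,0],0],[[0,0,0],[0,0,0],0],[[0,0,0],[0,0,0],0]]}}

```text
clock: 23.7
eef_pos: [0.448, 0.1022, 0.0524]
tool_rot: [-0.005, 1.0, -0.001, 0.001]
ft_force: [-0.6, -4.0, 5.7]
grip_width: 0.0243
grasp_force: 58.6
```

>>> {"method": "drive_tool", "body": {"increments": [[[0,0,10],[0,0,0],0],[[0,0,30],[0,0,0],0],[[0,0,35],[0,0,0],0],[[0,0,35],[0,0,0],0],[[0,0,0],[0,0,0],0],[[0,0,0],[0,0,0],0]]}}

```text
clock: 24.2
eef_pos: [0.4491, 0.1036, 0.1637]
tool_rot: [-0.005, 1.0, 0.001, 0.003]
ft_force: [-0.5, 0.4, -1.8]
grip_width: 0.0243
grasp_force: 59.1
```

>>> {"method": "drive_tool", "body": {"increments": [[[-2,-16,0],[0,0,0.4],0],[[-4,-32,0],[0,0,0.4],0],[[-4,-32,0],[0,0,0.4],0],[[-4,-32,0],[0,0,0.4],0],[[-4,-32,0],[0,0,0.4],0],[[-4,-32,0],[0,0,0.4],0],[[-4,-32,0],[0,0,0.4],0],[[-4,-32,0],[0,0,0.4],0]]}}

```text
clock: 24.87
eef_pos: [0.4155, -0.1377, 0.1597]
tool_rot: [-0.034, 0.999, 0.001, -0.002]
ft_force: [-0.2, 0.1, -2.5]
grip_width: 0.0243
grasp_force: 59.2
```

>>> {"method": "drive_tool", "body": {"increments": [[[-4,-32,0],[0,0,0.4],0],[[-4,-32,0],[0,0,0.4],0],[[-4,-32,0],[0,0,0.4],0],[[-4,-32,0],[0,0,0.4],0],[[-4,-32,0],[0,0,0.2],0],[[-4,-24,0],[0,0,0],0],[[0,0,0],[0,0,0],0],[[0,0,0],[0,0,0],0]]}}

```text
clock: 25.53
eef_pos: [0.3919, -0.321, 0.1594]
tool_rot: [-0.048, 0.999, 0.002, -0.001]
ft_force: [-0.6, 0.1, -1.7]
grip_width: 0.0244
grasp_force: 59.3
```

>>> {"method": "drive_tool", "body": {"increments": [[[0,0,0],[0,0,0],0],[[0,0,0],[0,0,0],0]]}}

```text
clock: 25.7
eef_pos: [0.3929, -0.3194, 0.1606]
tool_rot: [-0.05, 0.999, 0.001, -0.001]
ft_force: [0.5, 0.7, -1.2]
grip_width: 0.0242
grasp_force: 59.3
```

>>> {"method": "drive_tool", "body": {"increments": [[[1,-0.5,-27],[0,0,0],0],[[0,0,-30],[0,0,0],0],[[0,0,-25],[0,0,0],0],[[0,0,-15],[0,0,0],0],[[0,0,-8],[0,0,0],0],[[0,0,0],[0,0,0],0],[[0,0,0],[0,0,0],0]]}}

```text
clock: 26.28
eef_pos: [0.395, -0.3207, 0.057]
tool_rot: [-0.05, 0.999, -0.0, 0.0]
ft_force: [-0.4, 0.4, -1.1]
grip_width: 0.0244
grasp_force: 59.3
```

>>> {"method": "drive_tool", "body": {"increments": [[[0,0,-1.5],[0,0,0],0],[[0,0,-1],[0,0,0],0],[[0,0,0],[0,0,0],0],[[0,0,0],[0,0,0],0]]}}

```text
clock: 26.62
eef_pos: [0.3948, -0.3215, 0.0548]
tool_rot: [-0.049, 0.999, -0.0, 0.0]
ft_force: [0.3, -0.7, -1.7]
grip_width: 0.0242
grasp_force: 59.3
```

>>> {"method": "drive_tool", "body": {"increments": [[[0,1,-1.5],[0,0,0],0],[[0,0,-1.5],[0,0,0],0],[[0,0,0],[0,0,0],0],[[0,0,0],[0,0,0],0]]}}

```text
clock: 26.95
eef_pos: [0.395, -0.3205, 0.053]
tool_rot: [-0.049, 0.999, -0.001, 0.001]
ft_force: [-2.6, 2.7, 10.4]
grip_width: 0.0243
grasp_force: 60.7
```

>>> {"method": "drive_tool", "body": {"increments": [[[0,0,-0.7],[0,0,0],0],[[0,0,0],[0,0,0],0],[[0,0,0],[0,0,0],0]]}}

```text
clock: 27.2
eef_pos: [0.395, -0.3205, 0.053]
tool_rot: [-0.049, 0.999, -0.001, 0.001]
ft_force: [-3.3, 3.1, 16.0]
grip_width: 0.0242
grasp_force: 61.3
```

>>> {"method": "drive_tool", "body": {"increments": [[[0,0,0],[0,0,0],0.3],[[0,0,0],[0,0,0],0.5],[[0,0,0],[0,0,0],1],[[0,0,0],[0,0,0],1],[[0,0,0],[0,0,0],1],[[0,0,0],[0,0,0],1],[[0,0,0],[0,0,0],1],[[0,0,0],[0,0,0],1]]}}

```text
clock: 27.87
eef_pos: [0.3943, -0.3202, 0.0502]
tool_rot: [-0.049, 0.999, 0.0, -0.0]
ft_force: [0.1, -1.3, 0.4]
grip_width: 0.0856
grasp_force: 0.0
```

>>> {"method": "drive_tool", "body": {"increments": [[[0,0,20],[0,0,0],1],[[0,0,30],[0,0,0],1],[[0,0,35],[0,0,0],1],[[0,0,35],[0,0,0],1],[[-20,-15,10],[0,0,0],1],[[-35,-20,0],[0,0,0],1],[[-35,-20,0],[0,0,0],1],[[-35,-20,0],[0,0,0],1]]}}

```text
clock: 28.53
eef_pos: [0.2685, -0.3958, 0.1809]
tool_rot: [-0.05, 0.999, -0.001, 0.0]
ft_force: [-0.1, 0.6, 0.5]
grip_width: 0.0857
grasp_force: 0.0
```

>>> {"method": "drive_tool", "body": {"increments": [[[-35,-20,0],[0,0,0],1],[[-35,-20,0],[0,0,0],1],[[-20,-10,0],[0,0,0],1],[[0,0,0],[0,0,0],1],[[0,0,0],[0,0,0],1],[[0,0,0],[0,0,0],1]]}}

```text
clock: 29.03
eef_pos: [0.1797, -0.445, 0.1803]
tool_rot: [-0.049, 0.999, 0.0, 0.0]
ft_force: [0.1, -0.3, -0.4]
grip_width: 0.0853
grasp_force: 0.0
```

```bash
sed -e 's/fit_top/end_top/;s/fit_side/end_side/' fit.py > fit2.py; python3 fit2.py | grep -E "\(0,\)|\(1,\)|handle"
```

```text
board_medium (0,) [476.5 318.7   2.6] -171.1
board_medium (1,) [474.8 311.1   2.6] -148.4
spare_rest (0,) [548.9 103.6   0.8] -89.9
spare_rest (1,) [544.5  96.1   0.8] -91.3
board_wide (0,) [ 572.2 -101.5   -4.1] -173.8
board_wide (1,) [ 570.9 -107.    -4.1] -170.2
board_narrow (0,) [ 496.5 -308.3    5.6] -150.2
board_narrow (1,) [ 494.5 -313.     5.5] -145.5
board_medium handle c [-117.3    4.8] len 127.0 yaw 2.2 312
board_wide handle c [-114.6    3.4] len 124.0 yaw -4.7 304
board_narrow handle c [-113.3   -2.4] len 126.0 yaw 6.0 308
```

View pics/end_top.png

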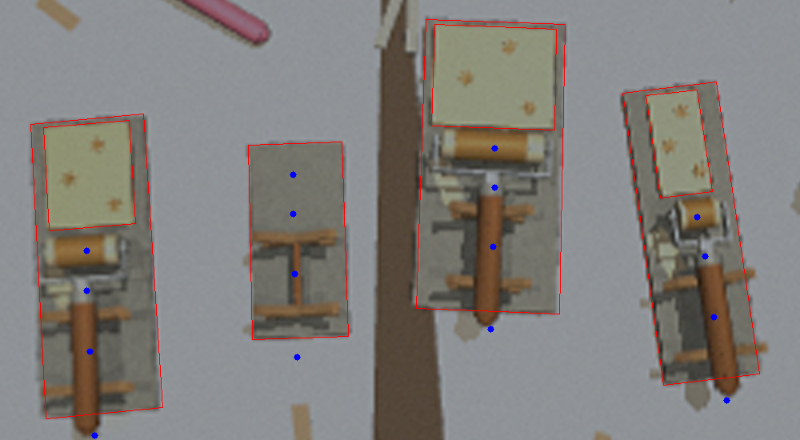

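View pics/end_side.png

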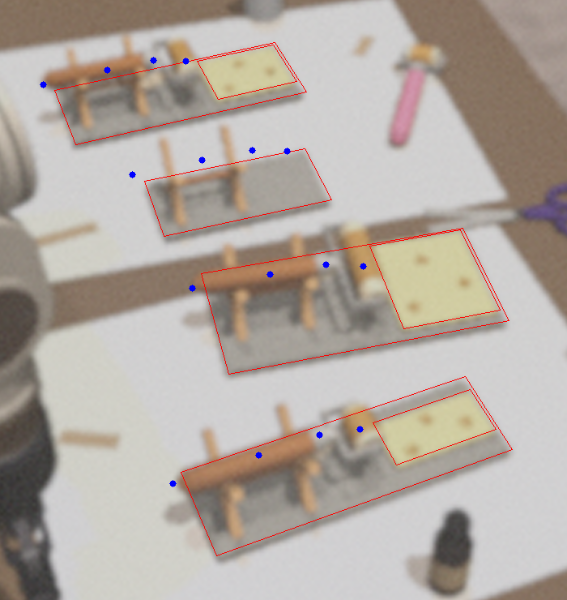

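Both views show every brayer seated in its own board's notches, with the rollers at the expected origin points, level and on the handle axis. The spare rest is empty.

```bash
python3 -c "
from workcell import job_done
print(job_done())"
```

```text
the job is handed in; nothing more can be done
None
```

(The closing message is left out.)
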